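# Seat the quarter-turn filter cartridge on the bench wine filter

### The arm

A 6-joint arm with a two-finger parallel gripper is mounted at the origin on a cart in front of the work surface, level with it; the furniture and walls round the work are solid. World frame = base frame: x ahead of the robot, y to its left, z up, the work surface at z = 0. Lengths are in m, angles in rad, forces in N, time in s.
With the tool pointing down it reaches from about 0.375 to 0.9 m from the base axis. Payload 3.1 kg.
Tool frame: the origin (TCP) lies midway between the tips of the shut fingers; the grasp point (between the pads) lies tcp_to_grasp behind it (tcp_to_grasp is the distance from the TCP to the grasp point, in m); z points along the fingers, y is the line along which they close (so a half turn about z gives the same grasp; the last joint's range is limited). The gripper opens to 85 mm and grips with 20 to 120 N. Pads are 22 mm wide; open, the fingers measure 114 mm over their backs; the gripper's body (76 mm by 85 mm) begins 54 mm behind the grasp point. The pads swing forward as they close: fully open they stand 13 mm farther back than shut.
Start: joints at [0.985, 0.527, 1.433, -0, 1.181, -0.178], TCP at [0.248, 0.574, 0.231] pointing down, gripper open.
Joint ranges: [-3.08, 3.08], [-0.75, 2.2], [0.22, 2.44], [-1.43, 4.57], [0, 2.65], [-2.85, 2.85]. Speed limits (rad/s): [2.79, 2.79, 3.14, 3.14, 3.14, 3.14].

### API

Orientations are given as a unit quaternion [w, x, y, z].
In Python, from cell import * gives the robot as it stands.
- The arm moves only by the tool jog_arm, never from a script. Its argument "commands" is a list of rows, each a list of 3 entries, a list of its own where there are three numbers: the finger opening in mm, from 0 to 85.4, then the shift along the tool's x, y, z in mm, then the turn about the tool's z in rad. In form: [[jaw, [tx, ty, tz], twist], ...]. A call has 1 to 20 rows; each row shifts and turns the commanded pose from where the row before left it, along the tool's axes as they then stand; what a row does not reach is not made up. A row lasts 1/8 s, in which the tool goes at most 62.5 mm and 10.7 degrees, less where a joint would pass 70% of its speed; a pose out of reach is approached as far as the arm can. A call is refused whole if a number of a shift passes 62.5 or a number of a turn 0.188, either way. A call with a gripper value outside its range is refused whole. The fingers move at their own pace and stop on an object; "squeeze" is the grip in N (left out, the last holds). Time passes only in rows, so rows that do not move let the fingers close. It gives the time, the measured TCP pose, the force, the opening and the grip force at its end, in the units of the state.
- sense(): the state, without advancing time (a new reading comes with each control period).
- get_image(name): name is "scene" or "top" or "wrist"; returns a dict with "frame" (420x560x3 uint8, blue, green, red), "depth" (420x560 float32, m along the optical axis (not along the pixel's ray), 0 where there is no reading), "vfov" (degrees; the focal length in pixels is half the picture's height over the tangent of half this angle, whatever the lens; pixels are square), "cx", "cy" (the principal point, pixels), "k1" (the pictures are not rectified: a ray, as slopes to the right and down, at radius r is drawn at 1 + k1 r^2 times it, then the intrinsics apply), "extrinsics" (4x4, takes a point from camera to world coordinates). Camera axes: x right, y down, z forward; pixel columns grow to the right and rows downward; lengths in m; the calibration is good to about 2 mm. A picture is of the moment at which its call begins.
- job_done(): hands the job in; it is judged then, once.
The state is a dict: "time_s": time; "q": joint angles; "qvel": joint speeds; "joint_efforts": joint torques, N m; "ee_pos": TCP position; "eef_rot": TCP orientation; "wrist_force": force on the tool from outside, world axes, zero at the start; "ft_torque": the same for the moment, N m; "grip_width": opening from 0.0 (shut) to 1.0 (fully open); "grip_force": force on a finger pad.
Only numpy, scipy, OpenCV 4.12 (cv2) and the standard library are available. Lean on these libraries where they do the work, as an engineer would, in place of code of your own. Each camera call takes 0.05 s, during which the arm holds its last target. There are 200 camera calls.

### The job

First slide the filter pump's speed slider all the way to zero. Then take the cartridge that has the wing grip and two side pins, push it down into the filter's socket against the spring valve until its flange sits on the rim, and turn it clockwise (seen from above) as far as the stop. Finish while still gripping it, pressed down flush and turned home, so that the clamp screw can be tightened; leave the plain cartridge and the tasting glass standing where they are.

Things in the scene. Friction and masses are not known exactly. Their poses are not given: they have to be found in the camera images.
- filter: Bench wine filter, fixed: steel base plate 150 x 305 mm with a round bayonet socket and, on its -y side, a grey pump housing (124 x 138 mm, centred 158 mm along -y, flat top 88 mm up). Origin: on the socket's axis at counter height; z up, y from the pump to the socket. A clamp screw sticks out to 66 mm from the axis, 67 mm up; a gauge, top 126 mm up, stands at x 58, y -44 mm.
- socket_rim (a point): Centre of the socket's mouth, on its axis in the plane of the rim, 85 mm above the counter. The socket is 86 mm in diameter, its bore 43 mm wide with a 2.5 mm chamfer. Two entry slots for the pins, one each side, 11 mm wide and 57 mm across both, cut the rim; below a 10 mm thick roof each opens into a channel that runs 80 degrees clockwise (from above) to a stop.
- socket_slot (a point): Middle of one of the two entry slots, at rim height, 25 mm from the axis; the other lies across the bore. The line through both is turned 80 degrees anticlockwise, seen from above, from the filter's x axis.
- socket_lock (a point): On the rim, 37 mm from the axis along the filter's +x, on one of the two dark engraved lock lines (the other lies across the bore). At the stop the pins and the wing lie along these lines.
- valve (a joint): Grey spring-loaded valve disc in the bore, in m: 0 = at rest, 14 mm below the rim; grows as it is pressed, 0.012 when the flange sits on the rim. Its force grows from 4 N to 10 N there. The pins pass under the roof once the flange is less than 3 mm above the rim; a cartridge let go after the turn is lifted those 3 mm by the spring.
- speed_slider (a joint): Pump speed slider, in m: 0 = zero, at the end of the track nearer to the socket (long scale line, thin end of the printed wedge); grows along the filter's -y up to 0.07 = full speed. It stays where it is left (friction 1.5 N).
- speed_slider_top (a point): Centre of the top of the slider's black grip, 18 mm (filter x) by 12 mm (filter y, along the track), which stands 30 mm proud of the flat pump top, this point being 120 mm above the counter.
- cartridge: Loose white cartridge, 128 mm tall, about 0.2 kg, upright: the one with a wing on top and two side pins near the foot. Origin: centre of the foot's underside; z up, x along wing and pins (a half turn looks the same). Foot 40 mm wide, 26 mm long, chamfered; pins 8 mm thick, centred 9 mm up, 53 mm across their ends; flange 62 mm wide, 26 to 33 mm up; body 56 mm wide; top cap 60 mm wide to 98 mm.
- cartridge_seat (a point): Centre of the underside of the cartridge's flange, 26 mm above the foot's underside; it meets socket_rim when the cartridge is home.
- cartridge_wing (a point): Centre of the cartridge's wing, 113 mm above the foot's underside. The wing reaches from 98 to 128 mm, 50 mm long (x), 14 mm thick (y); grip it across its thickness.
- prefilter: Loose plain white cartridge, 58 mm in diameter, 126 mm tall, flat at both ends, no wing and no pins, standing upright; not to be used. It and the winged cartridge stand to the left of the filter, either one nearer. Origin: centre of its underside, z up.
- glass: Stemmed tasting glass with some red wine, 81 mm in diameter, 202 mm tall, standing upright beyond the cartridges at the left. Origin: centre of its foot's underside, z up.
Things that resemble listed ones, but are neither listed nor needed, are in the scene too. What is shaped like the cartridge but red or yellow is not meant.

How it is judged:
By the outcome, as a careful person would: the job done as asked, in the order asked, and still so for the second after the job is handed in, while the arm keeps its last pose, push and grip.
It also fails if it takes over 48 s, if anything falls off the work surface, if the arm or the gripper's body presses on something with over 40 N, if the wrist force passes 120 N, or if a joint passes its speed limit or range.

## Working session

There is one attempt and no reset: what is moved stays moved. The work goes in short steps, Python scripts to look and compute and a tool call to move; the robot and the scene stay as the last step left them, time stands still between calls to the robot, and variables do not carry over. Pictures are saved under pics/ and viewed, at most 10 in all, crops included, and the job is handed in when it is done.

Besides the shell and the picture viewer there is one more tool, called after ">>>" by a JSON object that holds its "op" and its "data". jog_arm: Moves the arm, as the interface text tells. Its arguments: {"type":"object","properties":{"commands":{"type":"array"},"squeeze":{"type":"number"}},"required":["commands"]}

```bash
mkdir -p pics; cat > h.py <<'E'
from cell import *
import numpy as np, cv2, pickle
def snap(n,tag):
    d=get_image(n); cv2.imwrite(f'pics/{tag}.png',d['frame']); pickle.dump(d,open(f'{tag}.pkl','wb')); return d
def load(tag): return pickle.load(open(f'{tag}.pkl','rb'))
def K(d):
    f=d['frame'].shape[0]/2/np.tan(np.radians(d['vfov'])/2)
    return np.array([[f,0,d['cx']],[0,f,d['cy']],[0,0,1]]),np.array([d['k1'],0,0,0,0])
def ray(d,u,v):
    k,c=K(d); p=cv2.undistortPoints(np.array([[[u,v]]],float),k,c)[0,0]
    E=np.array(d['extrinsics']); return E[:3,3],E[:3,:3]@np.array([p[0],p[1],1.])
def atz(d,u,v,z):   # intersect ray with plane z
    o,r=ray(d,u,v); return o+r*(z-o[2])/r[2]
def dep(d,u,v):
    o,r=ray(d,u,v); return o+r*d['depth'][int(round(v)),int(round(u))]
def proj(d,P):
    k,c=K(d); E=np.linalg.inv(np.array(d['extrinsics'])); P=np.atleast_2d(P)@E[:3,:3].T+E[:3,3]
    return cv2.projectPoints(P,np.zeros(3),np.zeros(3),k,c)[0][:,0]
E
python3 - <<'E'
from h import *
a=snap('scene','s1');b=snap('top','t1')
for d in(a,b): print(d['vfov'],d['k1'],np.round(d['extrinsics'],3).tolist())
s=sense();print(s)
E
```

```text
54.74219176378629 -0.06896062615517307 [[-0.859, -0.317, 0.401, -0.002], [-0.511, 0.537, -0.671, 1.134], [-0.003, -0.782, -0.623, 0.816], [0.0, 0.0, 0.0, 1.0]]
54.33152920826169 -0.053157021689501746 [[-0.008, -0.99, 0.141, 0.27], [-1.0, 0.005, -0.02, 0.351], [0.019, -0.141, -0.99, 1.385], [0.0, 0.0, 0.0, 1.0]]
{'time_s': 0.1, 'q': array([ 9.84472678e-01,  5.28403174e-01,  1.43374352e+00,  8.64288891e-06,
        1.18140394e+00, -1.78488710e-01]), 'qvel': array([ 0.00091117, -0.00179698, -0.00377215,  0.00148243,  0.00131448,
        0.00082304]), 'joint_efforts': array([ 1.16219494e-04, -4.43298805e+01, -1.78585249e+01, -2.19674389e-04,
        3.84365005e-03, -1.97748437e-05]), 'ee_pos': array([0.24750041, 0.57322244, 0.2304228 ]), 'eef_rot': array([-3.69023337e-04,  2.02508691e-01,  9.79279976e-01, -9.06789986e-04]), 'wrist_force': array([ 0.94756204, -0.46023168,  0.14565622]), 'ft_torque': array([-0.00678711,  0.00209724, -0.01692334]), 'grip_force': 0.0, 'grip_width': 0.9997532214570312}
```

View pics/s1.png

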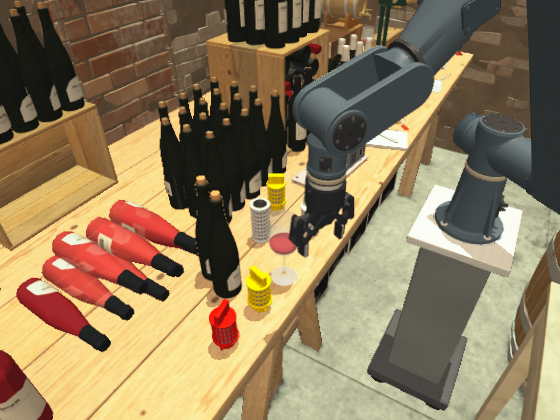

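View pics/t1.png

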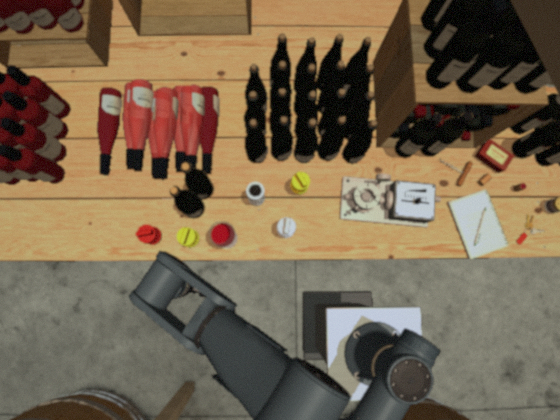

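The top view shows the filter at (342–436, 178–222), with its socket near (367,198) and pump near (413,201). The candidates are white at (286,227), the white prefilter at (255,192), yellows at (301,182) and (187,237), and red at (148,234). The white one at (286,227) seems to have a wing, so I'll confirm it in an enlarged crop.

```bash
python3 - <<'E'
from h import *
d=load('t1'); c=d['frame'][165:250,240:440]; cv2.imwrite('pics/c1.png',cv2.resize(c,None,fx=4,fy=4,interpolation=cv2.INTER_CUBIC))
for n,u,v in [('cart',286,227),('pre',255,192),('yel',301,182),('sock',367,198),('pump',405,190),('glass',221,234),('plate',350,215)]:
    print(n,dep(d,u,v).round(3))
E
```

```text
cart [0.408 0.298 0.128]
pre [0.519 0.394 0.127]
yel [0.55  0.249 0.128]
sock [0.508 0.029 0.075]
pump [ 0.532 -0.094  0.087]
glass [0.388 0.499 0.122]
plate [0.46  0.076 0.019]
```

View pics/c1.png

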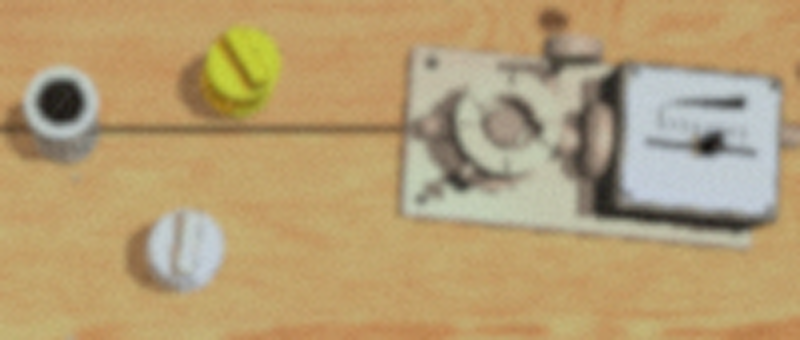

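The crop confirms it. The white wing-topped cartridge is at crop (185,248), or full-image (286,227). The open-topped prefilter is at crop (62,100) and the yellow decoy at crop (240,72). The slider's black grip is at crop (708,145), or full-image (417,201). I'll move over the filter, where the wrist camera can measure more precisely.

>>> {"op": "jog_arm", "data": {"commands": [[85,[-37,-38,-10],0],[85,[-37,-38,-10],0],[85,[-37,-38,-10],0],[85,[-37,-38,-10],0],[85,[-38,-38,-10],0],[85,[-38,-38,-10],0],[85,[-38,-38,-10],0],[85,[-38,-39,-10],0],[85,[-38,-39,-10],0],[85,[-38,-39,-10],0],[85,[-38,-39,0],0],[85,[-38,-39,0],0],[60,[0,0,0],0.187],[60,[0,0,0],0.187],[60,[0,0,0],0.187],[60,[0,0,0],0.187],[60,[0,0,0],0.187],[60,[0,0,0],0.187],[60,[0,0,0],0.187],[60,[0,0,0],0.187]]}}

```text
time_s: 2.6
ee_pos: [0.4795, -0.0286, 0.3309]
eef_rot: [-0.0, 0.816, 0.578, -0.0]
wrist_force: [0.5, -0.8, 0.4]
grip_width: 0.703
grip_force: 0.0
```

>>> {"op": "jog_arm", "data": {"commands": [[40,[0,0,0],0.187],[40,[0,0,0],0.187],[40,[0,0,0],0.187],[40,[0,0,0],0.187],[40,[0,0,0],0.187],[40,[0,0,0],0.187],[40,[0,0,0],0.187],[40,[0,0,0],0]]}}

```text
time_s: 3.6
ee_pos: [0.4796, -0.0286, 0.331]
eef_rot: [-0.0, 0.999, -0.034, -0.0]
wrist_force: [0.1, 0.1, -0.6]
grip_width: 0.469
grip_force: 0.0
```

```bash
python3 - <<'E'
from h import *
d=snap('wrist','w1');s=sense();print(s['q'].round(3),s['ee_pos'].round(3),s['eef_rot'].round(3),d['vfov'],d['k1'])
print(np.round(d['extrinsics'],3).tolist())
cv2.imwrite('pics/w1b.png',cv2.resize(d['frame'],(800,600),interpolation=cv2.INTER_CUBIC))
E
```

```text
[-0.293  0.214  1.646  0.     1.282  1.346] [ 0.48  -0.029  0.331] [-0.     0.999 -0.034 -0.   ] 69.86765558209873 -0.053732374405327084
[[-0.07, -0.963, -0.261, 0.548], [-0.998, 0.067, 0.019, -0.033], [-0.001, 0.262, -0.965, 0.474], [0.0, 0.0, 0.0, 1.0]]
```

View pics/w1b.png

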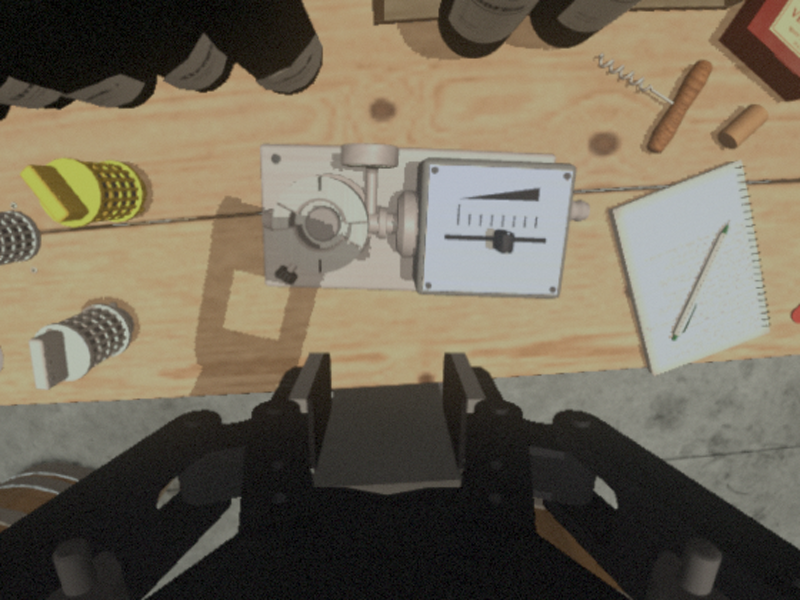

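The wrist view (800 px scale) shows the following:
- **Slider:** the grip top is near (504,236), on a track running from (446,237) to (546,240). The long zero line is at (458,205), on the socket side.
- **Socket:** the lock lines are at about (320,183) and (320,267).
- **Cartridge wing:** near (47,358).

I'll enlarge the filter for exact pixels.

```bash
python3 - <<'E'
from h import *
d=load('w1'); c=d['frame'][95:215,175:405]
c=cv2.resize(c,None,fx=3.47,fy=3.47,interpolation=cv2.INTER_CUBIC); cv2.imwrite('pics/c2.png',c); print(c.shape)
P=lambda u,v,z: atz(d,u*.7,v*.7,z)
print('slider',P(504,236,.12),dep(d,504*.7,236*.7)); 
print('lock',P(320,183,.085),P(320,267,.085))
for u,v in((427,168),(564,172),(553,290),(424,285)):print('pump',P(u,v,.088).round(4))
E
```

```text
(416, 798, 3)
slider [ 0.50142978 -0.12677279  0.12      ] [ 0.50153463 -0.12656319  0.12079266]
lock [0.5545308  0.02517245 0.085     ] [0.48000513 0.03323411 0.085     ]
pump [ 0.5605 -0.0688  0.088 ]
pump [ 0.5497 -0.1883  0.088 ]
pump [ 0.4439 -0.1812  0.088 ]
pump [ 0.457  -0.0612  0.088 ]
```

View pics/c2.png

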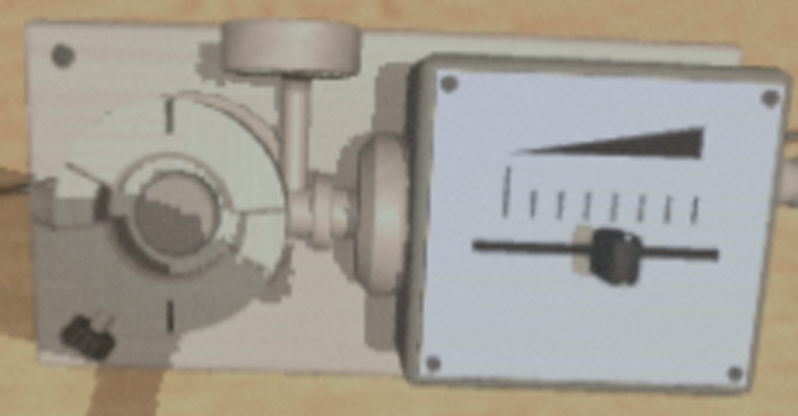

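```bash
python3 - <<'E'
from h import *
d=load('w1'); P=lambda u,v,z: atz(d,175+(u+.5)/3.47-.5,95+(v+.5)/3.47-.5,z)
try: print('tcp_to_grasp',tcp_to_grasp)
except NameError: print('none', [k for k in dir() if not k.startswith('_')][:40])
a,b=P(169,116,.085),P(170,316,.085); print('centre',(a+b)/2,np.hypot(*(a-b)[:2]),np.degrees(np.arctan2(*(a-b)[1::-1])))
def ang(p,q,z):
    v=P(*p,z)-P(*q,z); return np.degrees(np.arctan2(v[1],v[0]))-90
print('track',ang((473,245),(719,254),.088),'ticks',ang((506,218),(696,224),.088),'pumpscrews',ang((449,83),(770,97),.088),ang((433,363),(735,373),.088),'x',ang((449,83),(433,363),.088)+90,ang((770,97),(735,373),.088)+90,'plate',ang((30,22),(740,45),.018),ang((38,358),(410,375),.018))
print('ticks zero',P(506,218,.088),P(696,224,.088))
E
```

```text
tcp_to_grasp 0.0187
centre [0.51812057 0.02976371 0.085     ] 0.07339692158941086 -5.905937026697137
track -5.856422170382643 ticks -5.5162125333618235 pumpscrews -5.9233009668406 -5.889819365126272 x -5.871565825589315 -5.769373523610881 plate -5.688250069364557 -6.72057613678642
ticks zero [ 0.50979036 -0.09393181  0.088     ] [ 0.50300616 -0.16418009  0.088     ]
```

>>> {"op": "jog_arm", "data": {"commands": [[40,[10,32,40],0.02],[40,[10,32,40],0],[40,[10,32,40],0],[40,[0,0,40],0],[40,[0,0,36],0],[40,[0,0,20],0],[40,[0,0,16],0],[40,[0,0,0],0]]}}

```text
time_s: 4.65
ee_pos: [0.5009, -0.1265, 0.0981]
eef_rot: [-0.001, 0.999, -0.045, -0.001]
wrist_force: [0.0, 0.2, 1.4]
grip_width: 0.468
grip_force: 0.0
```

>>> {"op": "jog_arm", "data": {"commands": [[0,[0,0,0],0.01],[0,[0,0,0],0],[0,[0,0,0],0],[0,[0,0,0],0],[0,[0,-6,0],0],[0,[0,-8,0],0],[0,[0,-8,0],0],[0,[0,-7,0],0],[0,[0,-2,0],0],[0,[0,0,0],0]], "squeeze": 20}}

```text
time_s: 5.9
ee_pos: [0.5055, -0.0958, 0.1001]
eef_rot: [0.0, 0.999, -0.05, 0.001]
wrist_force: [-0.3, -0.2, 6.0]
grip_width: 0.131
grip_force: 25.6
```

>>> {"op": "jog_arm", "data": {"commands": [[0,[0,-2,0],0],[0,[0,0,0],0]]}}

```text
time_s: 6.15
ee_pos: [0.5057, -0.094, 0.1001]
eef_rot: [0.0, 0.999, -0.05, 0.001]
wrist_force: [0.2, -0.9, 6.0]
grip_width: 0.132
grip_force: 25.5
```

>>> {"op": "jog_arm", "data": {"commands": [[0,[0,-2,0],0],[0,[0,0,0],0]]}}

```text
time_s: 6.4
ee_pos: [0.5058, -0.0931, 0.1001]
eef_rot: [0.001, 0.999, -0.05, 0.001]
wrist_force: [-2.5, -3.3, 4.7]
grip_width: 0.131
grip_force: 25.5
```

>>> {"op": "jog_arm", "data": {"commands": [[0,[0,-3,0],0],[0,[0,0,0],0]]}}

```text
time_s: 6.65
ee_pos: [0.5059, -0.0928, 0.1001]
eef_rot: [0.004, 0.999, -0.049, 0.001]
wrist_force: [-5.5, -13.7, 3.7]
grip_width: 0.131
grip_force: 25.3
```

>>> {"op": "jog_arm", "data": {"commands": [[0,[0,3,0],0],[40,[0,0,0],0],[40,[0,0,0],0],[40,[0,0,0],0],[40,[0,0,-20],0],[40,[0,0,-50],0],[40,[0,0,-60],0],[60,[0,0,-60],0],[85,[-10,-47,-10],0],[85,[-11,-48,0],0],[85,[-11,-48,0],0],[85,[-11,-48,0],0],[85,[-11,-48,0],0],[85,[-11,-48,0],0],[85,[-10,-48,0],0],[85,[-10,-48,0],0],[85,[0,0,0],0],[85,[0,0,0],0]]}}

```text
time_s: 8.9
ee_pos: [0.4588, 0.2973, 0.2989]
eef_rot: [0.001, 0.999, -0.05, -0.0]
wrist_force: [0.1, -0.5, -0.0]
grip_width: 0.998
grip_force: 0.0
```

```bash
python3 - <<'E'
from h import *
d=snap('wrist','w2');t=snap('top','t2');s=sense();print(s['q'].round(3),s['ee_pos'].round(4),s['eef_rot'].round(3))
p=proj(d,[[.408,.298,.128]])[0];print(p)
u,v=p.astype(int); 
c=cv2.resize(d['frame'][max(0,v-60):v+60,max(0,u-60):u+60],(480,480),interpolation=cv2.INTER_CUBIC)
f=cv2.resize(t['frame'][175:235,375:445],None,fx=4.5,fy=4.5,interpolation=cv2.INTER_CUBIC)
o=np.zeros((480,800,3),np.uint8);o[:,:480]=c;o[:f.shape[0],485:485+f.shape[1]]=f;cv2.imwrite('pics/c3.png',o)
E
```

```text
[ 0.369  0.346  1.544 -0.     1.252  2.042] [0.4593 0.2965 0.2991] [ 0.     0.999 -0.051 -0.   ]
[274.8700466 240.702083 ]
```

View pics/c3.png

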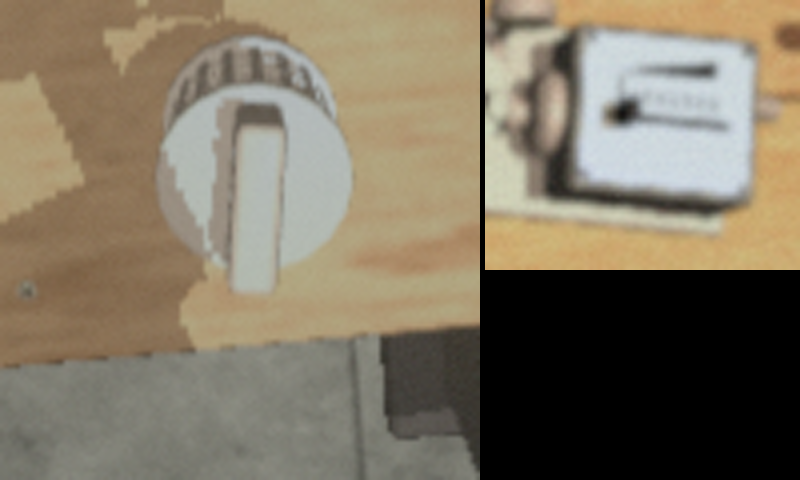

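The slider is now at the zero line, at right crop (622,112). The winged cartridge's wing top runs from corners (240,127)/(284,127) to (231,292)/(274,292) in the left crop.

```bash
python3 - <<'E'
from h import *
d=load('w2');P=lambda u,v: atz(d,214+(u+.5)/4-.5,180+(v+.5)/4-.5,.128)
A,B,C,D=P(240,127),P(284,127),P(274,292),P(231,292)
m=(A+B+C+D)/4; w=(A+B-C-D)/2; y=np.arctan2(w[1],w[0]); print(m,'len',np.hypot(*w[:2]),'thick',np.hypot(*(A-B)[:2]),np.hypot(*(C-D)[:2]),'yaw',y, dep(d,278.6,232))
s=sense();q=s['eef_rot'];ty=2*np.arctan2(q[2],q[1]);print('toolyaw',ty,'twist',ty-y)
D=m[:2]-s['ee_pos'][:2];print('after twist shift x,y mm',1e3*D@[np.cos(y),np.sin(y)],1e3*D@[np.sin(y),-np.cos(y)],s['ee_pos'])
E
```

```text
[0.41737038 0.2937042  0.128     ] len 0.04819262971765143 thick 0.011912387527169213 0.01210393491272876 yaw -0.14917631964268524 [0.41756478 0.29291257 0.12741924]
toolyaw -0.10238026703044509 twist 0.04679605261224015
after twist shift x,y mm -41.090933876982284 8.99548224049087 [0.45934189 0.2964927  0.2990868 ]
```

>>> {"op": "jog_arm", "data": {"commands": [[60,[-20,4,30],0.047],[60,[-21,5,40],0],[60,[0,0,50],0],[60,[0,0,40],0],[60,[0,0,26],0],[60,[0,0,12],0],[60,[0,0,0],0],[0,[0,0,0],0],[0,[0,0,0],0],[0,[0,0,0],0],[0,[0,0,0],0],[0,[0,0,0],0],[0,[0,0,0],0]], "squeeze": 80}}

```text
time_s: 10.62
ee_pos: [0.4183, 0.2939, 0.1024]
eef_rot: [-0.0, 0.997, -0.074, 0.001]
wrist_force: [-0.0, -1.3, 6.3]
grip_width: 0.146
grip_force: 78.7
```

>>> {"op": "jog_arm", "data": {"commands": [[0,[0,0,-10],0],[0,[0,0,-30],0],[0,[0,0,-50],0],[0,[0,0,-50],0],[0,[23,41,-10],0],[0,[23,41,0],0],[0,[23,41,0],0],[0,[23,41,0],0],[0,[23,41,0],0],[0,[23,41,0],0],[0,[0,0,0],-0.18],[0,[0,0,0],-0.18],[0,[0,0,0],-0.18],[0,[0,0,0],-0.18],[0,[0,0,0],-0.18],[0,[0,0,0],-0.18],[0,[0,0,0],-0.18],[0,[0,0,0],-0.18],[0,[0,0,0],0],[0,[0,0,0],0]]}}

```text
time_s: 13.12
ee_pos: [0.5174, 0.0302, 0.2513]
eef_rot: [-0.0, 0.799, 0.601, -0.0]
wrist_force: [-0.1, -0.1, -3.1]
grip_width: 0.147
grip_force: 78.7
```

```bash
python3 - <<'E'
from h import *
w=snap('wrist','w3');t=snap('top','t3');sc=snap('scene','s3');s=sense();q=s['eef_rot']
print(s['q'].round(3),s['ee_pos'].round(4),2*np.arctan2(q[2],q[1]),s['wrist_force'].round(1),s['grip_width'],s['time_s'])
o=np.zeros((600,800,3),np.uint8)
o[:330,:440]=cv2.resize(w['frame'],(440,330))
print(proj(t,[.518,.03,.15]),proj(sc,[.518,.03,.1]),proj(w,[s['ee_pos']-[0,0,.0]]))
a=cv2.resize(t['frame'][150:240,320:420],None,fx=3.6,fy=3.6,interpolation=cv2.INTER_CUBIC);o[:a.shape[0],440:800]=a
u,v=proj(sc,[.518,.03,.12])[0].astype(int);b=sc['frame'][max(v-45,0):v+45,u-80:u+80];b=cv2.resize(b,None,fx=3,fy=3);o[330:330+b.shape[0],:b.shape[1]]=b[:270]
cv2.imwrite('pics/c4.png',o)
E
```

```text
[-0.158  0.359  1.673  0.     1.109  0.123] [0.5176 0.0301 0.2513] 1.2906046877710564 [-0.3  0.8 -1.9] 0.14752039349616844 13.275
[[372.35193211 190.51327825]] [[319.45575433 155.06184969]] [[266.20000229 263.46698596]]
```

View pics/c4.png

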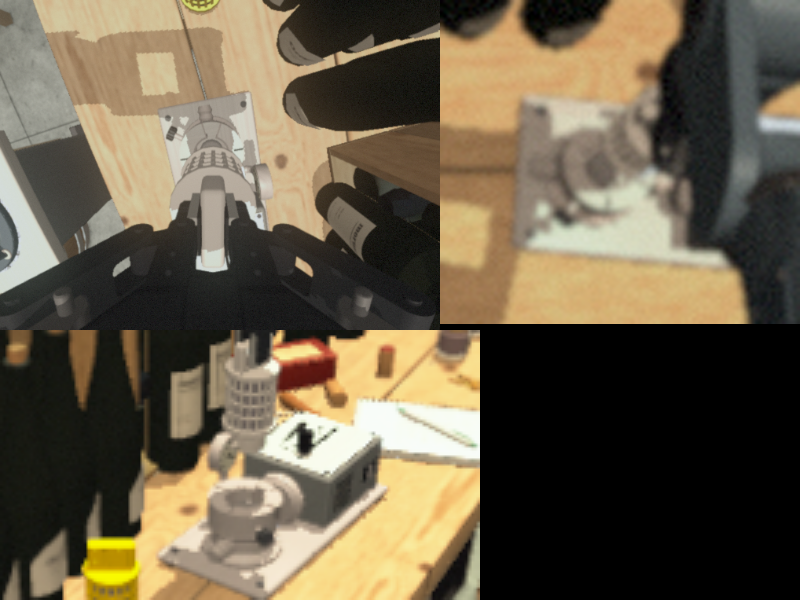

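>>> {"op": "jog_arm", "data": {"commands": [[0,[0.8,0.5,20],0],[0,[0,0,25],0],[0,[0,0,12],0],[0,[0,0,5],0],[0,[0,0,4],0],[0,[0,0,3],0],[0,[0,0,0],0]]}}

```text
time_s: 14.15
ee_pos: [0.518, 0.0313, 0.1827]
eef_rot: [-0.001, 0.799, 0.602, 0.0]
wrist_force: [-1.7, 1.0, 1.9]
grip_width: 0.148
grip_force: 79.1
```

>>> {"op": "jog_arm", "data": {"commands": [[0,[0,0,3],0],[0,[0,0,3],0],[0,[0,0,0],0]]}}

```text
time_s: 14.52
ee_pos: [0.5175, 0.0313, 0.1756]
eef_rot: [-0.001, 0.799, 0.602, -0.001]
wrist_force: [-2.0, 4.8, -2.5]
grip_width: 0.145
grip_force: 78.8
```

>>> {"op": "jog_arm", "data": {"commands": [[0,[0,0,3],0],[0,[0,0,3],0],[0,[0,0,0],0]]}}

```text
time_s: 14.9
ee_pos: [0.5177, 0.0313, 0.1704]
eef_rot: [-0.001, 0.799, 0.602, -0.0]
wrist_force: [-2.4, 4.8, 2.7]
grip_width: 0.149
grip_force: 79.6
```

>>> {"op": "jog_arm", "data": {"commands": [[0,[0.7,-0.3,3],0],[0,[0,0,3],0],[0,[0,0,0],0]]}}

```text
time_s: 15.28
ee_pos: [0.5177, 0.0318, 0.165]
eef_rot: [-0.001, 0.799, 0.602, -0.0]
wrist_force: [-5.0, 4.2, 6.5]
grip_width: 0.146
grip_force: 80.2
```

>>> {"op": "jog_arm", "data": {"commands": [[0,[0,0,3],0],[0,[0,0,2],0],[0,[0,0,0],0]]}}

```text
time_s: 15.65
ee_pos: [0.5178, 0.0319, 0.1615]
eef_rot: [-0.0, 0.799, 0.602, -0.0]
wrist_force: [-7.2, 4.8, 16.9]
grip_width: 0.147
grip_force: 81.5
```

>>> {"op": "jog_arm", "data": {"commands": [[0,[0,-0.8,1.5],0],[0,[0,0,0],0]]}}

```text
time_s: 15.9
ee_pos: [0.5177, 0.032, 0.1614]
eef_rot: [0.0, 0.798, 0.602, 0.001]
wrist_force: [-8.7, 4.7, 25.9]
grip_width: 0.15
grip_force: 82.7
```

>>> {"op": "jog_arm", "data": {"commands": [[0,[0,0,0],0.05],[0,[0,0,0],0.1],[0,[0,0,0],0.1],[0,[0,0,0],0.1],[0,[0,0,0],0]], "squeeze": 110}}

```text
time_s: 16.52
ee_pos: [0.5193, 0.0321, 0.1614]
eef_rot: [0.001, 0.891, 0.453, 0.002]
wrist_force: [-5.4, 5.7, 22.4]
grip_width: 0.143
grip_force: 107.5
```

```bash
python3 - <<'E'
from h import *
s=sense();q=s['eef_rot'];print(2*np.arctan2(q[2],q[1]),s['ft_torque'].round(2),s['wrist_force'].round(1),s['grip_width'])
E
```

```text
0.9410370925032379 [ 1.16  1.36 -0.14] [-5.4  5.7 22.4] 0.14281587525460987
```

>>> {"op": "jog_arm", "data": {"commands": [[0,[0,0,0],0.14],[0,[0,0,0],0.14],[0,[0,0,0],0.14],[0,[0,0,0],0.14],[0,[0,0,0],0.14],[0,[0,0,0],0.14],[0,[0,0,0],0.1],[0,[0,0,0],0.06],[0,[0,0,0],0.04],[0,[0,0,0],0]]}}

```text
time_s: 17.77
ee_pos: [0.5205, 0.0298, 0.1615]
eef_rot: [0.002, 0.999, -0.048, 0.004]
wrist_force: [-3.5, -1.2, 20.0]
grip_width: 0.144
grip_force: 107.5
```

```bash
python3 - <<'E'
from h import *
s=sense();q=s['eef_rot'];print(2*np.arctan2(q[2],q[1]),s['ft_torque'].round(2),s['wrist_force'].round(1),s['q'].round(3))
E
```

```text
-0.09683078322164422 [0.11 1.03 0.06] [-3.5 -1.2 20. ] [-0.156  0.487  1.766 -0.004  0.88   1.514]
```

Nearly at the stop. I'll turn a little further until the torque shows it.

>>> {"op": "jog_arm", "data": {"commands": [[0,[0,0,0],0.03],[0,[0,0,0],0.03],[0,[0,0,0],0]]}}

```text
time_s: 18.15
ee_pos: [0.5205, 0.0295, 0.1615]
eef_rot: [0.002, 0.997, -0.078, 0.004]
wrist_force: [-4.2, -0.6, 21.0]
grip_width: 0.14
grip_force: 107.6
```

```bash
python3 - <<'E'
from h import *
s=sense();q=s['eef_rot'];print(2*np.arctan2(q[2],q[1]),s['ft_torque'].round(2),s['wrist_force'].round(1),s['ee_pos'])
E
```

```text
-0.1551642908390349 [-0.09  1.12  0.29] [-4.2 -0.6 21. ] [0.52047621 0.02948685 0.1615016 ]
```

>>> {"op": "jog_arm", "data": {"commands": [[0,[0,0,0],0.03],[0,[0,0,0],0.03],[0,[0,0,0],0]]}}

```text
time_s: 18.52
ee_pos: [0.5204, 0.0292, 0.1615]
eef_rot: [0.003, 0.994, -0.106, 0.004]
wrist_force: [-4.1, -2.3, 21.8]
grip_width: 0.141
grip_force: 108.0
```

```bash
python3 - <<'E'
from h import *
s=sense();q=s['eef_rot'];print(2*np.arctan2(q[2],q[1]),s['ft_torque'].round(2),s['wrist_force'].round(1),s['ee_pos'])
d=snap('wrist','w4'); t=snap('scene','s4')
u,v=proj(t,[.518,.03,.12])[0].astype(int)
o=np.zeros((600,800,3),np.uint8);o[:,:560]=cv2.resize(d['frame'][130:394,150:396],(560,600),interpolation=cv2.INTER_CUBIC)
o[:360,560:]=cv2.resize(t['frame'][v-45:v+45,u-30:u+30],(240,360),interpolation=cv2.INTER_CUBIC);cv2.imwrite('pics/c5.png',o)
E
```

```text
-0.21203987651545883 [-0.23  1.13  0.94] [-4.1 -2.3 21.8] [0.52037097 0.02916613 0.16152398]
```

View pics/c5.png

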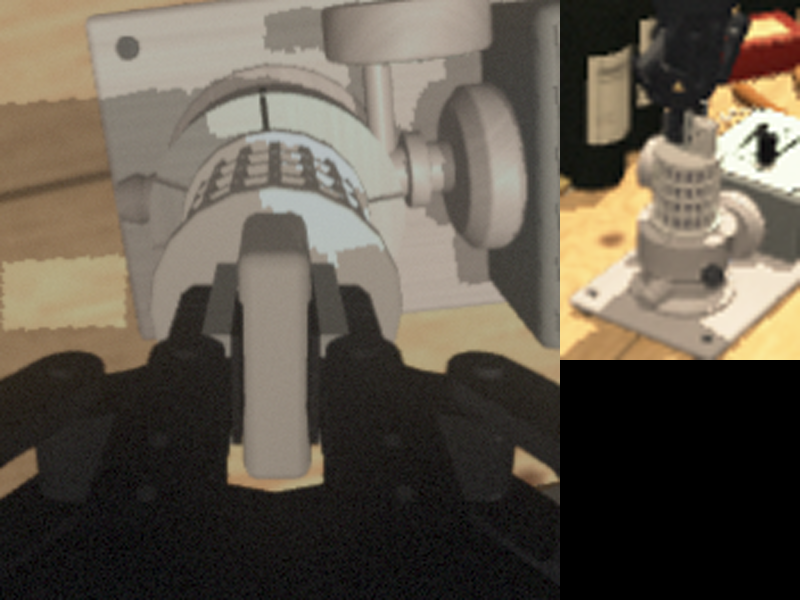

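The wing, from about (276,258) to (276,475), points at the lock line at (264,108). The flange sits on the rim, and the torque has risen to 0.94 N·m, so it's at the stop. I'll check the wing's yaw.

```bash
python3 - <<'E'
from h import *
d=load('w4');k=2.2727;P=lambda u,v,z: atz(d,150+u*246/560,130+v/k,z)
A,B=(P(240,258,.187)+P(311,258,.187))/2,(P(246,472,.187)+P(305,472,.187))/2
w=A-B;print(np.arctan2(w[1],w[0]),np.hypot(*w[:2]),(A+B)/2, P(264,108,.085),'expect',.5181+.037*np.cos(.1025),.0298-.037*np.sin(.1025))
E
```

```text
-0.21267904012639507 0.04644556678355183 [0.5197429  0.03000365 0.187     ] [0.55571119 0.02543536 0.085     ] expect 0.5549058044865698 0.026014137337884696
```

>>> {"op": "jog_arm", "data": {"commands": [[0,[0,0,0],0.02],[0,[0,0,1],0],[0,[0,0,0],0]]}}

```text
time_s: 19.0
ee_pos: [0.5205, 0.0291, 0.1615]
eef_rot: [0.003, 0.993, -0.115, 0.004]
wrist_force: [-6.3, -2.1, 27.1]
grip_width: 0.142
grip_force: 109.7
```

```bash
python3 - <<'E'
from h import *
s=sense();q=s['eef_rot'];print(2*np.arctan2(q[2],q[1]),s['ft_torque'].round(2),s['wrist_force'].round(1),s['ee_pos'])
E
```

```text
-0.23033461911192812 [-0.18  1.41  1.17] [-6.3 -2.1 27.1] [0.52045498 0.02907152 0.16147061]
```

```bash
python3 -c "
from cell import *
print(job_done())"
```

```text
the job is handed in; nothing more can be done
None
```

The job is handed in at about 19 s: the slider is at zero, and the winged cartridge is seated flush, turned clockwise to the stop and still gripped and pressed down, with the plain cartridge and glass left alone (the result itself was not reported back).

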